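Return the marking-out tools to their foam inlays

ROBOT

A 6-joint arm with a two-finger parallel gripper is mounted at the origin on the work surface; the furniture and walls round the work are solid. World frame = base frame: x ahead of the robot, y to its left, z up, the work surface at z = 0. Lengths are in m, angles in degrees, forces in N, time in s.
With the tool pointing down it reaches from about 0.3 to 0.75 m from the base axis. Payload 8.5 kg.
Tool frame: the origin (TCP) lies at the very end of the fingers, on their centre line; the grasp point (between the pads) lies 19 mm behind it (env.hold_point_z is the distance from the TCP to the grasp point, in m); z points along the fingers, y is the line along which they close (so a half turn about z gives the same grasp; the last joint's range is limited). The gripper opens to 85 mm and grips with 20 to 120 N. Pads are 22 mm wide; open, the fingers measure 114 mm over their backs; the gripper's body (76 mm by 85 mm) begins 54 mm behind the grasp point. The pads swing forward as they close: fully open they stand 13 mm farther back than shut.
Start: joints at [-86.648, 21.807, 74.336, -0, 83.858, -12.336], TCP at [0.149, -0.529, 0.231] pointing down, gripper open.
Joint ranges: [-178.18, 178.18], [-50.72, 133.34], [12.68, 142.11], [-81.47, 261.47], [9.98, 163.14], [-165.26, 165.26]. Speed limits (degrees/s): [136.94, 136.94, 180, 180, 180, 180].

INTERFACE

Orientations are given as a 3x3 rotation matrix whose columns are the frame's x, y, z axes.
In Python, from rig import env, optics gives the robot as it stands.
- The arm moves only by the shell command python3 -m jog 'ROWS' [OPENING] [FORCE]. ROWS is JSON, a list of rows, each an object with "linear": the shift along the tool's x, y, z in units of 40 mm (1.0 is 40 mm), a list of three; "roll": the turn about the tool's z in units of 5 degrees (1.0 is 5 degrees). A call has 1 to 12 rows; each row shifts and turns the commanded pose from where the row before left it, along the tool's axes as they then stand; what a row does not reach is not made up. A row lasts 1/12 s, in which the tool goes at most 41.7 mm and 7.16 degrees, less where a joint would pass 70% of its speed; a pose out of reach is approached as far as the arm can. A call is refused whole if a number of a shift passes 1 or a number of a turn 1, either way. A call with a gripper value outside its range is refused whole. OPENING is the opening, from -1 (shut) to 1 (fully open), set as the call begins (- or left out, the last holds). The fingers move at their own pace and stop on an object; FORCE is the grip in N (left out, the last holds). Time passes only in rows, so rows that do not move let the fingers close. It gives the time, the measured TCP pose, the force, the opening and the grip force at its end, in the units of the state.
- env.observe(): the state, without advancing time (a new reading comes with each control period).
- optics.get_image(name): name is "side" or "top" or "wrist"; returns the picture (400x640x3 uint8, red, green, blue); there is no depth.
- optics.calibration(name): a dict with "fov_y" (degrees; the focal length in pixels is half the picture's height over the tangent of half this angle, whatever the lens; pixels are square), "cx", "cy" (the principal point, pixels), "T" (4x4, takes a point from camera to world coordinates). Camera axes: x right, y down, z forward; pixel columns grow to the right and rows downward; lengths in m; the calibration is good to about 2 mm. A picture is of the moment at which its call begins: read the wrist's pose just before it. calibration takes no time and is no camera call; for the wrist camera it gives the pose at the moment of the call.
- env.close_job(): hands the job in; it is judged then, once.
The state is a dict: "time_s": time; "q": joint angles; "qvel": joint speeds; "joint_efforts": joint torques, N m; "position": TCP position; "tool_rot": TCP orientation; "ft_force": force on the tool from outside, world axes, zero at the start; "wrist_torque": the same for the moment, N m; "grip_width": finger opening in m; "gripper_force": force on a finger pad.
Only numpy, scipy, OpenCV 4.12 (cv2) and the standard library are available. Lean on these libraries where they do the work, as an engineer would, in place of code of your own. Each camera call takes 0.05 s, during which the arm holds its last target. There are 200 camera calls.

TASK

Put away the four measuring and marking tools that lie loose in front of the robot: lay the tape measure in the foam inlay with the yellow floor, the felt marker in the white one, the red carpenter's pencil in the red one and the green pencil in the green one. Each must sit right down flat on the floor of its own cutout, along it, the same way up as now; either end may point either way. Leave the orange screwdriver and the bolt where they are.

Things in the scene. Friction and masses are not known exactly. Their poses are not given: they have to be found in the camera images.
- tape_measure: yellow pocket tape measure with black parts, standing on its base: 36 wide (x) x 96 long (y) x 68 high. Origin: centre of its underside; z up, y along its length, the metal end hook at -y. The case, the part to grip, is 36 wide, runs from y = -20 to y = +48 and is 66 high; grip across x about y = +14. 0.26 kg.
- marker: black felt marker with a red end, lying: 130 long (y) x 17 wide (x) x 19 high. Origin: centre of its underside; y along its length, z up; grip across x at the middle.
- pencil_red: red flat carpenter's pencil, lying: 174 long (y) x 13 wide (x) x 8 high. Origin: centre of its underside; y along its length, z up; grip across x at the middle.
- pencil_green: green flat carpenter's pencil, otherwise the same as the red one: 174 long (y) x 13 wide (x) x 8 high. Origin: centre of its underside; y along its length, z up; grip across x at the middle.
- inlay_yellow: fixed foam inlay for the tape measure: dark foam 80 (x) x 140 (y) x 12 high, its open cutout 50 (x) x 112 (y), 8 deep, with a yellow floor. Origin: centre of its underside, z up, y along the cutout, whose floor is 4 mm above the bench. At mid-length a finger channel, 60 long (y) and as deep as the cutout, crosses the whole width, so fingers can reach down beside the thing.
- inlay_white: fixed foam inlay for the marker: dark foam 64 (x) x 174 (y) x 12 high, its open cutout 31 (x) x 146 (y), 8 deep, with a white floor. Origin: centre of its underside, z up, y along the cutout, whose floor is 4 mm above the bench. At mid-length a finger channel, 60 long (y) and as deep as the cutout, crosses the whole width, so fingers can reach down beside the thing.
- inlay_red: fixed foam inlay for the red pencil: dark foam 64 (x) x 218 (y) x 12 high, its open cutout 27 (x) x 190 (y), 8 deep, with a red floor. Origin: centre of its underside, z up, y along the cutout, whose floor is 4 mm above the bench. At mid-length a finger channel, 60 long (y) and as deep as the cutout, crosses the whole width, so fingers can reach down beside the thing.
- inlay_green: fixed foam inlay for the green pencil: dark foam 64 (x) x 218 (y) x 12 high, its open cutout 27 (x) x 190 (y), 8 deep, with a green floor. Origin: centre of its underside, z up, y along the cutout, whose floor is 4 mm above the bench. At mid-length a finger channel, 60 long (y) and as deep as the cutout, crosses the whole width, so fingers can reach down beside the thing.
- screwdriver_orange: orange screwdriver, a bystander lying nearer the robot than the inlays: 164 long (y) x 28 x 26 high. Origin: centre of its underside. Not to be moved.
- bolt: plain steel hexagon bolt, a bystander lying nearer the robot than the tools: 67 long (y) x 20 x 17 high. Origin: centre of its underside. Not to be moved.

How it is judged (in metres and radians):
At the end, for the whole second after the job is handed in: Each tool is at rest in its own inlay: origin within 14 mm of the inlay's middle seen from above and less than 7 mm above the inlay's underside, length along the cutout within 0.15 rad (tape measure 0.3), either way round; upright as at the start within 0.1 rad (horizontal distance between tape_measure and inlay_yellow below 0.014 m and angle between the y axis of tape_measure and the y axis of inlay_yellow, either way round below 0.3 rad and z of tape_measure in the frame of inlay_yellow below 0.007 m and angle between each of tape_measure, marker, pencil_red, pencil_green's own z axis and vertical below 0.1 rad and linear speed of each of tape_measure, marker, pencil_red, pencil_green below 0.02 m/s and horizontal distance between marker and inlay_white below 0.014 m and angle between the y axis of marker and the y axis of inlay_white, either way round below 0.15 rad and z of marker in the frame of inlay_white below 0.007 m and horizontal distance between pencil_red and inlay_red below 0.014 m and angle between the y axis of pencil_red and the y axis of inlay_red, either way round below 0.15 rad and z of pencil_red in the frame of inlay_red below 0.007 m and horizontal distance between pencil_green and inlay_green below 0.014 m and angle between the y axis of pencil_green and the y axis of inlay_green, either way round below 0.15 rad and z of pencil_green in the frame of inlay_green below 0.007 m); the robot touches nothing.
It fails at once if the orange screwdriver is pushed or moved by more than 15 mm (distance of screwdriver_orange from where it was at the start of the episode above 0.015 m).
It fails at once if the bolt is pushed or moved by more than 15 mm (distance of bolt from where it was at the start of the episode above 0.015 m).
It also fails if it takes over 96 s, if anything falls off the work surface, if the arm or the gripper's body presses on something with over 40 N, if the wrist force passes 120 N, or if a joint passes its speed limit or range.

## Working session

There is one attempt and no reset: what is moved stays moved. The work goes in short steps, Python scripts to look and compute and a shell command to move; the robot and the scene stay as the last step left them, time stands still between calls to the robot, and variables do not carry over. Pictures are saved under pics/ and viewed, at most 14 in all, crops included, and the job is handed in when it is done.

```bash
ls; mkdir -p pics
python3 - <<'E'
from rig import env,optics
import cv2,numpy as np
s=env.observe();print(s['time_s'],s['position'],np.round(s['tool_rot'],3),s['grip_width'],env.hold_point_z)
for n in ['top','side','wrist']:
    c=optics.calibration(n);print(n,c['fov_y'],c['cx'],c['cy'],np.round(c['T'],3).tolist(),[k for k in c])
    cv2.imwrite(f'pics/{n}0.png',optics.get_image(n)[:,:,::-1])
E
```

```text
pics
0.0 [ 0.14870476 -0.52920592  0.23070415] [[ 0.963  0.27  -0.   ]
 [ 0.27  -0.963  0.001]
 [ 0.    -0.001 -1.   ]] 0.08507214719665088 0.0187
top 52.71337514513497 322.6164114728216 198.3574316971902 [[-0.021, -0.996, 0.09, 0.403], [-1.0, 0.019, -0.024, 0.003], [0.022, -0.09, -0.996, 1.083], [0.0, 0.0, 0.0, 1.0]] ['fov_y', 'cx', 'cy', 'T']
side 43.15818941968569 319.251184931464 183.69465045681162 [[0.959, -0.192, 0.207, 0.129], [-0.282, -0.641, 0.714, -1.209], [-0.004, -0.743, -0.669, 1.178], [0.0, 0.0, 0.0, 1.0]] ['fov_y', 'cx', 'cy', 'T']
wrist 65.64014985978771 317.9256937857218 197.19922164493784 [[0.271, -0.927, -0.258, 0.215], [-0.963, -0.261, -0.072, -0.511], [-0.001, 0.268, -0.963, 0.374], [0.0, 0.0, 0.0, 1.0]] ['fov_y', 'cx', 'cy', 'T']
```

View pics/top0.png

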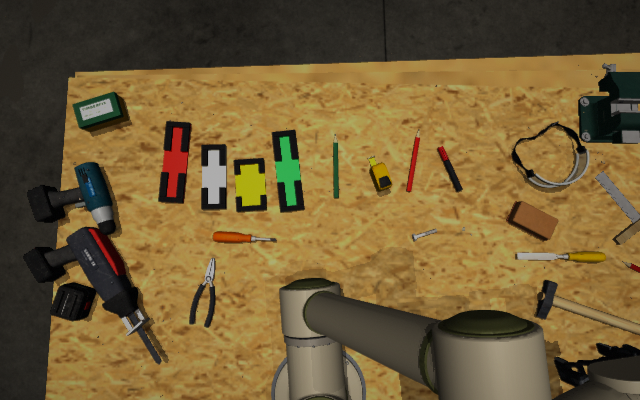

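View pics/side0.png

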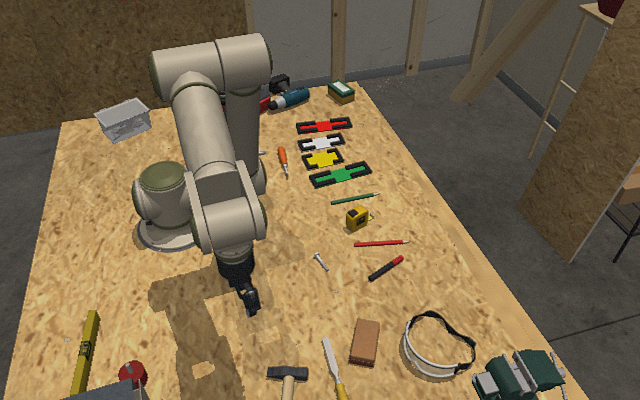

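Top view: red, white, yellow and green inlays at about (175,162), (214,177), (250,185), (288,171). The green pencil is at (336,166), the tape at (379,173), the red pencil at (413,160) and the marker at (450,169). The screwdriver is at (245,238) and the bolt at (425,235). The side view shows the same things at (323,126) through (387,268).

```bash
cat > h.py <<'E'
import cv2,numpy as np
from rig import env,optics
def ray(c,px,H=400):
    f=H/2/np.tan(np.radians(c['fov_y']/2))
    px=np.atleast_2d(np.asarray(px,float))
    d=np.c_[(px[:,0]-c['cx'])/f,(px[:,1]-c['cy'])/f,np.ones(len(px))]@c['T'][:3,:3].T
    return c['T'][:3,3],d/np.linalg.norm(d,axis=1)[:,None]
def plane(c,px,z):
    o,d=ray(c,px); return o+d*((z-o[2])/d[:,2])[:,None]
def tri(c1,p1,c2,p2):
    o1,d1=ray(c1,p1);o2,d2=ray(c2,p2);d1=d1[0];d2=d2[0]
    t=np.linalg.lstsq(np.c_[d1,-d2],o2-o1,rcond=None)[0]
    a=o1+t[0]*d1;b=o2+t[1]*d2
    return (a+b)/2,np.linalg.norm(a-b)
def mask(img,kind):
    h=cv2.cvtColor(img,cv2.COLOR_RGB2HSV).astype(int);H,S,V=h[...,0],h[...,1],h[...,2]
    r,g,b=[img[...,i].astype(int) for i in range(3)]
    m=dict(red=(r>90)&(g<.35*r)&(b<.4*r),green=(g>1.25*r)&(g>1.15*b)&(g>40),
      white=(S<40)&(V>120),yellow=(H>=23)&(H<=32)&(S>205)&(V>100),dark=(V<62),
      marker=(V<62)|((r>90)&(g<.35*r)&(b<.4*r)),tape=((H>=23)&(H<=32)&(S>205)&(V>100))|(V<62))[kind]
    return m.astype(np.uint8)
def blob(m,seed,rad):
    w=np.zeros_like(m);cv2.circle(w,tuple(map(int,seed)),rad,1,-1);m=m&w
    m=cv2.morphologyEx(m,cv2.MORPH_CLOSE,np.ones((3,3),np.uint8))
    n,l,st,ce=cv2.connectedComponentsWithStats(m)
    k=1+np.argmax(st[1:,4]);return ce[k],(l==k)
E
cat > m1.py <<'E'
from h import *
ct,cs=optics.calibration('top'),optics.calibration('side')
T=cv2.imread('pics/top0.png')[:,:,::-1];S=cv2.imread('pics/side0.png')[:,:,::-1]
L=[('in_red','red',(175,162),50,(323,126),35,.004),('in_white','white',(214,177),40,(321,143),30,.004),
('in_yel','yellow',(250,185),35,(323,159),24,.004),('in_grn','green',(288,171),45,(341,175),35,.004),
('p_grn','green',(336,166),40,(355,198),32,.008),('tape','tape',(379,173),25,(358,218),18,.05),
('p_red','red',(413,160),35,(380,243),32,.008),('marker','marker',(450,169),30,(387,268),25,.012)]
for n,k,st,rt,ss,rs,z in L:
    a,ma=blob(mask(T,k),st,rt);b,mb=blob(mask(S,k),ss,rs)
    p,e=tri(ct,a,cs,b)
    def ax(c,m):
        P=plane(c,np.argwhere(m)[:,::-1],z)[:,:2];(cx,cy),(w,h),an=cv2.minAreaRect((P*1000).astype(np.float32))
        u=np.linalg.svd(P-P.mean(0),full_matrices=False)[2][0]
        return np.round(P.mean(0),4),(int(cx),int(cy)),(int(w),int(h)),round(np.degrees(np.arctan(u[1]/u[0])),1)
    print(n,np.round(p,4),'gap',round(e,4),'| top',ma.sum(),*ax(ct,ma),'| side',mb.sum(),*ax(cs,mb))
E
python3 m1.py
```

```text
in_red [0.6072 0.3736 0.0012] gap 0.0022 | top 948 [0.6058 0.3728] (606, 372) (63, 188) -4.9 | side 236 [0.6073 0.3698] (606, 367) (64, 189) -4.5
in_white [0.5651 0.2697 0.0015] gap 0.0013 | top 862 [0.5642 0.2692] (564, 268) (143, 61) -0.1 | side 246 [0.565  0.2667] (565, 265) (144, 63) 1.0
in_yel [0.5417 0.1712 0.0023] gap 0.0019 | top 999 [0.5406 0.1712] (540, 171) (110, 80) 2.2 | side 315 [0.5422 0.1693] (542, 167) (108, 79) 3.2
in_grn [ 0.5756  0.0705 -0.0008] gap 0.0028 | top 1038 [0.5764 0.07  ] (576, 70) (190, 63) 5.5 | side 420 [0.5728 0.0656] (570, 66) (205, 66) 8.2
p_grn [ 0.5562 -0.0521  0.1103] gap 0.0072 | top 226 [ 0.5765 -0.0587] (575, -58) (11, 147) -1.0 | side 276 [0.5933 0.059 ] (588, 61) (161, 60) 16.8
tape [ 0.5537 -0.1725  0.0329] gap 0.001 | top 412 [ 0.5508 -0.1695] (559, -168) (88, 44) 19.8 | side 219 [ 0.5479 -0.1878] (554, -186) (62, 72) 88.4
p_red [ 0.5881 -0.2696  0.0041] gap 0.0022 | top 240 [ 0.5887 -0.2689] (589, -268) (11, 147) -11.8 | side 134 [ 0.5856 -0.2727] (586, -273) (11, 147) -12.1
marker [ 0.5721 -0.3687  0.0047] gap 0.0022 | top 305 [ 0.5721 -0.3664] (572, -366) (128, 17) 21.8 | side 219 [ 0.5686 -0.3738] (571, -373) (133, 17) 22.5
```

```bash
python3 -m jog '[{"linear":[0.4,-0.2,-0.2]},{"linear":[0.85,-0.45,-0.1]},{"linear":[0.9,-0.45,0]},{"linear":[0.9,-0.45,0]},{"linear":[0.9,-0.45,0]},{"linear":[0.9,-0.45,0]},{"linear":[0.9,-0.45,0]},{"linear":[0.9,-0.45,0]},{"linear":[0.9,-0.45,0]},{"linear":[0.9,-0.45,0]},{"linear":[0.9,-0.45,0]},{"linear":[0.6,-0.4,0]}]'; python3 -m jog '[{"roll":0.8},{"roll":0.8},{"roll":0.8},{"roll":0.73},{"roll":0}]'
cat > shot.py <<'E'
import sys;from h import *
import pickle
c=optics.calibration('wrist');im=optics.get_image('wrist')
n=sys.argv[1];cv2.imwrite(f'pics/{n}.png',im[:,:,::-1]);pickle.dump(c,open(f'pics/{n}.pkl','wb'));print(np.round(c['T'],3).tolist())
E
python3 shot.py w1
```

```text
[[0.271, -0.927, -0.258, 0.215], [-0.963, -0.261, -0.072, -0.511], [-0.001, 0.268, -0.963, 0.374], [0.0, 0.0, 0.0, 1.0]]invalid input
invalid input
```

View pics/w1.png

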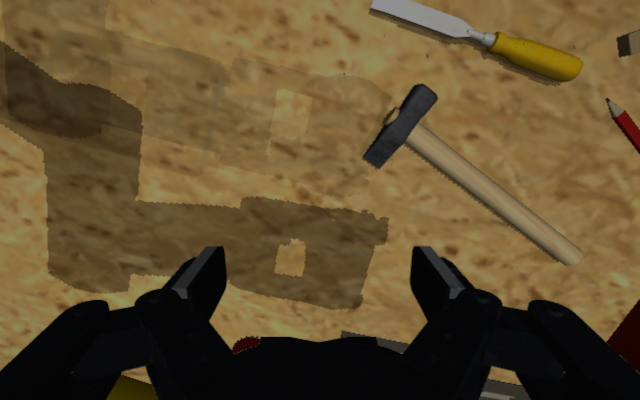

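The picture shows a hammer at (430,140) and a chisel, so the arm has not moved. The move was refused, probably because every row needs both keys.

```bash
python3 -m jog '[{"linear":[0.4,-0.2,-0.2],"roll":0},{"linear":[0.85,-0.45,-0.1],"roll":0},{"linear":[0.9,-0.45,0],"roll":0},{"linear":[0.9,-0.45,0],"roll":0},{"linear":[0.9,-0.45,0],"roll":0},{"linear":[0.9,-0.45,0],"roll":0},{"linear":[0.9,-0.45,0],"roll":0},{"linear":[0.9,-0.45,0],"roll":0},{"linear":[0.9,-0.45,0],"roll":0},{"linear":[0.9,-0.45,0],"roll":0},{"linear":[0.9,-0.45,0],"roll":0},{"linear":[0.6,-0.4,0],"roll":0}]'; python3 -m jog '[{"linear":[0,0,0],"roll":0.8},{"linear":[0,0,0],"roll":0.8},{"linear":[0,0,0],"roll":0.8},{"linear":[0,0,0],"roll":0.73},{"linear":[0,0,0],"roll":0}]' 
python3 shot.py w2
```

```text
time_s: 1.2
position: [0.4787, -0.2232, 0.2431]
tool_rot: [[0.962, 0.272, 0.0], [0.272, -0.962, 0.0], [0.0, -0.0, -1.0]]
ft_force: [-0.3, 1.1, -0.7]
grip_width: 0.0857
gripper_force: 0.0
time_s: 1.62
position: [0.4767, -0.2253, 0.2432]
tool_rot: [[1.0, -0.001, -0.0], [-0.001, -1.0, 0.0], [-0.0, -0.0, -1.0]]
ft_force: [-0.4, -0.3, 0.2]
grip_width: 0.0849
gripper_force: 0.0
[[-0.001, -0.963, -0.268, 0.546], [-1.0, 0.001, 0.001, -0.226], [-0.0, 0.268, -0.963, 0.386], [0.0, 0.0, 0.0, 1.0]]
```

View pics/w2.png

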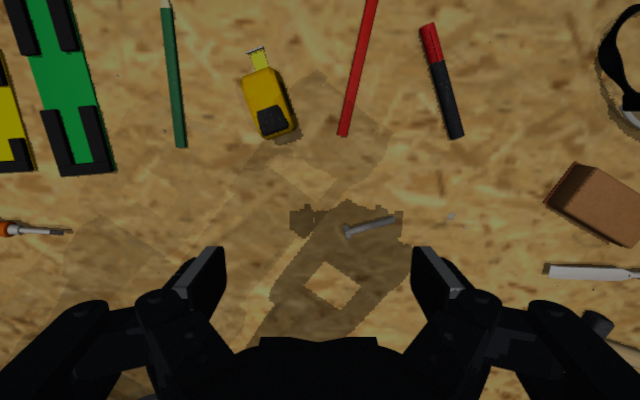

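The wrist camera sees the green pencil (175,75), the tape (268,100), the red pencil (357,65) and the marker (441,80), cut off at the top of the frame. The bolt is at (370,226). I'll go 12 cm further forward.

```bash
python3 -m jog '[{"linear":[0.6,0,-0.2],"roll":0},{"linear":[0.9,0,-0.2],"roll":0},{"linear":[0.9,0,-0.1],"roll":0},{"linear":[0.6,0,0],"roll":0},{"linear":[0,0,0],"roll":0},{"linear":[0,0,0],"roll":0}]'; python3 shot.py w3;python3 -m jog '[{"linear":[0,-0.9,0],"roll":0},{"linear":[0,-0.9,0],"roll":0},{"linear":[0,0,0],"roll":0},{"linear":[0,0,0],"roll":0}]'; python3 shot.py w4;  python3 -m jog '[{"linear":[0,-0.9,0],"roll":0},{"linear":[0,-0.9,0],"roll":0},{"linear":[0,-0.9,0],"roll":0},{"linear":[0,-0.9,0],"roll":0},{"linear":[0,-0.9,0],"roll":0},{"linear":[0,-0.9,0],"roll":0},{"linear":[0,-0.9,0],"roll":0},{"linear":[0,-0.6,0],"roll":0},{"linear":[0,0,0],"roll":0},{"linear":[0,0,0],"roll":0}]'; python3 shot.py w5; python3 -m jog '[{"linear":[0,-0.9,0],"roll":0},{"linear":[0,-0.9,0],"roll":0},{"linear":[0,0,0],"roll":0},{"linear":[0,0,0],"roll":0}]'; python3 shot.py w6; python3 -c "
import cv2,numpy as np
a=[cv2.resize(cv2.imread(f'pics/w{i}.png'),(400,250)) for i in (3,4,5,6)]
cv2.imwrite('pics/mos.png',np.vstack([np.hstack(a[:2]),np.hstack(a[2:])]))"
```

```text
time_s: 2.17
position: [0.5971, -0.2253, 0.2622]
tool_rot: [[1.0, 0.003, -0.001], [0.003, -1.0, 0.001], [-0.001, -0.001, -1.0]]
ft_force: [0.7, 0.8, -0.3]
grip_width: 0.0849
gripper_force: 0.0
[[0.004, -0.963, -0.269, 0.666], [-1.0, -0.004, -0.0, -0.225], [-0.001, 0.269, -0.963, 0.405], [0.0, 0.0, 0.0, 1.0]]
time_s: 2.55
position: [0.5957, -0.1522, 0.2643]
tool_rot: [[1.0, 0.003, 0.001], [0.003, -1.0, -0.001], [0.001, 0.001, -1.0]]
ft_force: [0.6, -0.1, 0.7]
grip_width: 0.0856
gripper_force: 0.0
[[0.003, -0.964, -0.267, 0.665], [-1.0, -0.003, -0.001, -0.152], [0.0, 0.267, -0.964, 0.407], [0.0, 0.0, 0.0, 1.0]]
time_s: 3.43
position: [0.5965, 0.1222, 0.2633]
tool_rot: [[1.0, 0.001, -0.0], [0.001, -1.0, -0.0], [-0.0, 0.0, -1.0]]
ft_force: [-1.0, -0.6, -0.6]
grip_width: 0.0852
gripper_force: 0.0
[[0.002, -0.963, -0.268, 0.666], [-1.0, -0.002, -0.001, 0.122], [0.0, 0.268, -0.963, 0.406], [0.0, 0.0, 0.0, 1.0]]
time_s: 3.82
position: [0.5967, 0.1939, 0.2631]
tool_rot: [[1.0, 0.001, -0.0], [0.001, -1.0, -0.0], [-0.0, 0.0, -1.0]]
ft_force: [0.6, -0.7, -0.4]
grip_width: 0.0858
gripper_force: 0.0
[[0.001, -0.963, -0.268, 0.666], [-1.0, -0.001, -0.001, 0.194], [0.0, 0.268, -0.963, 0.406], [0.0, 0.0, 0.0, 1.0]]
```

View pics/mos.png

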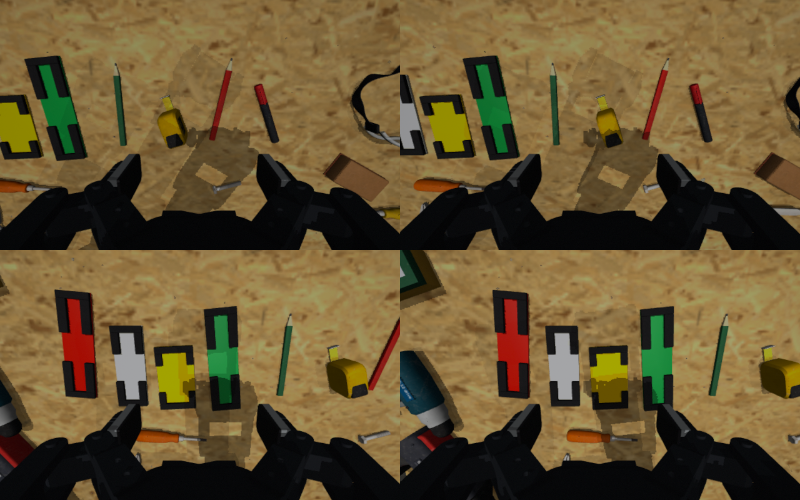

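The mosaic shows the four tools whole in the upper two pictures and the four inlays whole in the lower two, near the places used as seeds below. The gripper's shadow falls on the yellow inlay in w6 and on the green one in w5.

```bash
cat > m2.py <<'E'
from h import *
import pickle
def ld(n): return cv2.imread(f'pics/{n}.png')[:,:,::-1],pickle.load(open(f'pics/{n}.pkl','rb'))
def msk(img,k):
    r,g,b=[img[...,i].astype(int) for i in range(3)]
    h=cv2.cvtColor(img,cv2.COLOR_RGB2HSV).astype(int);H,S,V=h[...,0],h[...,1],h[...,2]
    if k=='yellow': return ((H>=24)&(H<=33)&(S>200)&(V>60)).astype(np.uint8)
    if k=='white': return ((S<45)&(V>70)).astype(np.uint8)
    if k=='marker': return (((r>70)&(g<.35*r))|(V<45)).astype(np.uint8)
    if k=='red': return ((r>60)&(g<.35*r)&(b<.4*r)).astype(np.uint8)
    return mask(img,k)
def ends(c,m,z):
    P=plane(c,np.argwhere(m)[:,::-1],z)[:,:2];mu=P.mean(0)
    u=np.linalg.svd(P-mu,full_matrices=False)[2][0];u=u*np.sign(u[0]);t=(P-mu)@u
    v=np.array([-u[1],u[0]]);w=(P-mu)@v
    return mu,np.degrees(np.arctan2(u[1],u[0])),mu+u*t.min(),mu+u*t.max(),t.max()-t.min(),np.percentile(w,97)-np.percentile(w,3)
if __name__=='__main__':
  for A,B,L in [('w3','w4',[('p_grn','green',(192,168),(248,167),75,.006),('p_red','red',(355,158),(410,157),75,.006),('marker','marker',(425,180),(480,180),55,.012)]),
   ('w5','w6',[('in_red','red',(120,150),(179,150),85,.004),('in_white','white',(205,186),(261,186),60,.004),('in_yel','yellow',(282,202),(336,203),45,.004),('in_grn','green',(355,174),(411,174),80,.004)])]:
    IA,cA=ld(A);IB,cB=ld(B)
    for n,k,sa,sb,r,z in L:
        a,ma=blob(msk(IA,k),sa,r);b,mb=blob(msk(IB,k),sb,r)
        p,e=tri(cA,a,cB,b)
        print(n,ma.sum(),mb.sum(),np.round(p,4),'gap',round(e,4))
        for c,m in((cA,ma),(cB,mb)): print('    ',*[np.round(x,4).tolist() for x in ends(c,m,z)])
E
python3 m2.py
python3 -c "
import cv2,numpy as np
a=cv2.imread('pics/w3.png')[130:250,215:335];b=cv2.imread('pics/w4.png')[130:250,270:390]
cv2.imwrite('pics/tape.png',np.hstack([cv2.resize(x,(396,396),interpolation=2) for x in (a,b)]))"
```

```text
p_grn 911 956 [ 0.5836 -0.0591  0.0072] gap 0.0006
     [0.5818, -0.0586] -0.5561 [0.5041, -0.0578] [0.6519, -0.0592] 0.1478 0.0101
     [0.5825, -0.0588] -0.6705 [0.5043, -0.0579] [0.6525, -0.0596] 0.1482 0.0107
p_red 1017 1026 [ 0.5957 -0.2703  0.0047] gap 0.0
     [0.5948, -0.2699] -11.8467 [0.5174, -0.2536] [0.6636, -0.2843] 0.1494 0.011
     [0.5948, -0.2696] -11.7818 [0.5176, -0.2535] [0.6639, -0.284] 0.1495 0.0112
marker 1188 1242 [ 0.5763 -0.3671  0.0099] gap 0.0006
     [0.5763, -0.3667] 21.4248 [0.5142, -0.391] [0.6358, -0.3433] 0.1305 0.015
     [0.5756, -0.3663] 21.3031 [0.514, -0.3904] [0.6357, -0.3429] 0.1306 0.0161
in_red 4223 4313 [0.6142 0.3718 0.0053] gap 0.0004
     [0.6124, 0.3727] -4.5834 [0.5129, 0.3807] [0.7038, 0.3654] 0.1914 0.057
     [0.6128, 0.3725] -4.6227 [0.5129, 0.3805] [0.704, 0.3651] 0.1917 0.0567
in_white 3494 3567 [0.5693 0.2684 0.0044] gap 0.0001
     [0.5685, 0.2686] 0.144 [0.4941, 0.2684] [0.6382, 0.2688] 0.144 0.0577
     [0.5683, 0.2685] 0.2954 [0.493, 0.2681] [0.6386, 0.2689] 0.1456 0.0575
in_yel 3825 3822 [0.5445 0.1715 0.0044] gap 0.0003
     [0.5436, 0.1715] 2.6458 [0.4858, 0.1688] [0.5981, 0.174] 0.1125 0.0717
     [0.5439, 0.1714] 2.5685 [0.4862, 0.1688] [0.5983, 0.1739] 0.1122 0.0718
in_grn 4132 4144 [0.5853 0.0711 0.0051] gap 0.0004
     [0.5838, 0.0708] 5.395 [0.4843, 0.0614] [0.6743, 0.0794] 0.1908 0.0561
     [0.5834, 0.0706] 5.6035 [0.4838, 0.0608] [0.6745, 0.0795] 0.1916 0.0563
```

View pics/tape.png

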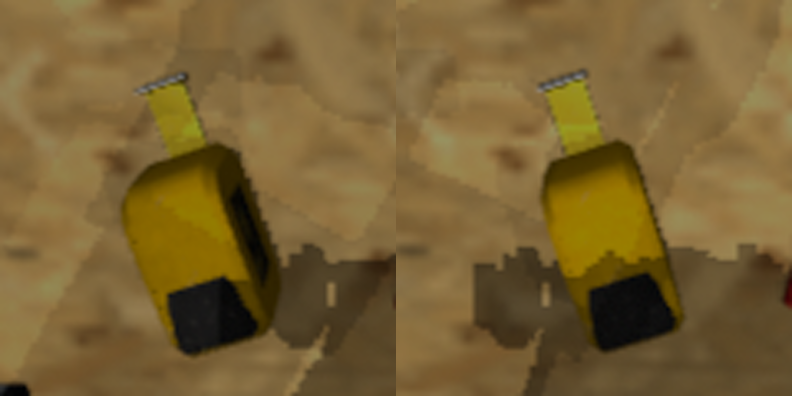

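The two crops show the tape's hook upwards at (161,83) and (563,80), and the black pad near the rear with corners at about (168,295), (228,278), (255,335), (190,352) in the left crop. I'll triangulate those points.

Run:
```python
from m2 import *
_,cA=ld('w3');_,cB=ld('w4')
for n,a,b in [('hookL',(137,92),(541,88)),('hookR',(187,77),(589,73)),('pad FL',(168,295),(588,290)),('pad FR',(228,278),(655,274)),('pad RR',(255,338),(676,330)),('pad RL',(192,353),(606,351)),('shoulderL',(124,205),(545,190)),('rearR',(276,310),(684,318)),('frontR top',(222,146),(626,143)),('frontL tape root',(180,158),(569,154))]:
    pa=np.array(a)/3.3+(215,130);pb=(np.array(b)-(396,0))/3.3+(270,130)
    p,e=tri(cA,pa,cB,pb);print(n,np.round(p,4),round(e,4))
```

```text
hookL [ 0.6085 -0.1473  0.0134] 0.0006
hookR [ 0.6137 -0.166   0.0081] 0.0007
pad FL [ 0.5438 -0.1646  0.0632] 0.0004
pad FR [ 0.5535 -0.1872  0.0734] 0.0
pad RR [ 0.5307 -0.1957  0.0697] 0.0014
pad RL [ 0.5192 -0.1717  0.0588] 0.0007
shoulderL [ 0.577  -0.1494  0.0572] 0.0041
rearR [ 0.5291 -0.2015  0.0456] 0.0043
frontR top [ 0.5886 -0.1801  0.0196] 0.0001
frontL tape root [ 0.5772 -0.1587 -0.0125] 0.0007
```

```bash
cat > go.py <<'E'
# go.py x y z theta : what is left to go, in tool-axis units (shift first at the present heading, then roll)
import sys,numpy as np
from rig import env
s=env.observe();R=s['tool_rot'];x,y,z,th=map(float,sys.argv[1:5])
d=R.T@(np.array([x,y,z])-s['position'])/0.04
cur=np.degrees(np.arctan2(R[1,0],R[0,0]));r=(cur-th+90)%180-90
print('t',s['time_s'],'heading',round(cur,2),'units',np.round(d,2),'roll',round(r/5,2),'grip',round(s['grip_width'],4),'q6',round(s['q'][5],1))
E
python3 go.py 0.591 -0.0588 0.06 -0.6
```

```text
t 3.8667 heading -0.03 units [-0.14  6.29  5.08] roll 0.11 grip 0.0853 q6 97.2
```

```bash
python3 -m jog '[{"linear":[-0.14,0.5,0],"roll":0.11},{"linear":[0,0.8,0.2],"roll":0},{"linear":[0,0.8,0.4],"roll":0},{"linear":[0,0.8,0.5],"roll":0},{"linear":[0,0.8,0.6],"roll":0},{"linear":[0,0.8,0.6],"roll":0},{"linear":[0,0.8,0.6],"roll":0},{"linear":[0,0.8,0.6],"roll":0},{"linear":[0,0.19,0.8],"roll":0},{"linear":[0,0,0.78],"roll":0},{"linear":[0,0,0],"roll":0},{"linear":[0,0,0],"roll":0}]' 0 50; python3 go.py 0.591 -0.0588 0.003 -0.6; python3 shot.py g1
```

```text
time_s: 4.87
position: [0.5881, -0.0585, 0.0599]
tool_rot: [[1.0, -0.011, -0.002], [-0.011, -1.0, 0.001], [-0.002, -0.001, -1.0]]
ft_force: [0.7, 0.7, 1.3]
grip_width: 0.0429
gripper_force: 0.0
t 4.8667 heading -0.64 units [0.08 0.01 1.42] roll -0.01 grip 0.0429 q6 73.5
[[-0.011, -0.963, -0.27, 0.657], [-1.0, 0.01, 0.003, -0.059], [-0.001, 0.27, -0.963, 0.203], [0.0, 0.0, 0.0, 1.0]]
```

View pics/g1.png

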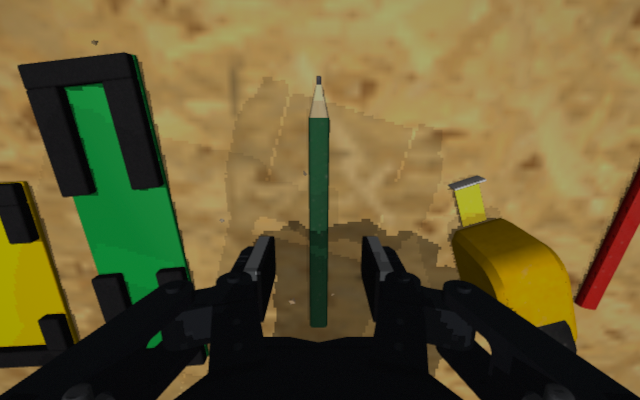

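The pencil stands at column 318, midway between the finger pads (260 and 377), and runs along the tool. I'll descend, grip and lift.

```bash
python3 -m jog '[{"linear":[0.04,0,0.6],"roll":0},{"linear":[0.03,0,0.5],"roll":0},{"linear":[0,0,0.3],"roll":0},{"linear":[0,0,0],"roll":0}]'; python3 -m jog '[{"linear":[0,0,0],"roll":0},{"linear":[0,0,0],"roll":0},{"linear":[0,0,0],"roll":0},{"linear":[0,0,0],"roll":0},{"linear":[0,0,0],"roll":0},{"linear":[0,0,0],"roll":0}]' -1 50;  python3 -m jog '[{"linear":[0,0,-0.4],"roll":0},{"linear":[0,0,-0.8],"roll":0},{"linear":[0,0,-0.5],"roll":0},{"linear":[0,0,0],"roll":0}]'; python3 go.py 0.579 0.0702 0.06 5.5
```

```text
time_s: 5.25
position: [0.5916, -0.057, 0.0043]
tool_rot: [[1.0, -0.009, -0.0], [-0.009, -1.0, 0.0], [-0.0, -0.0, -1.0]]
ft_force: [-0.7, 0.4, -0.4]
grip_width: 0.0428
gripper_force: 0.0
time_s: 5.75
position: [0.5927, -0.0573, 0.0064]
tool_rot: [[1.0, -0.009, 0.004], [-0.009, -1.0, -0.001], [0.004, 0.001, -1.0]]
ft_force: [-1.3, 1.2, 6.9]
grip_width: 0.0098
gripper_force: 48.9
time_s: 6.08
position: [0.5939, -0.0576, 0.0777]
tool_rot: [[1.0, -0.009, 0.009], [-0.009, -1.0, -0.003], [0.009, 0.003, -1.0]]
ft_force: [0.9, -0.1, 0.3]
grip_width: 0.0098
gripper_force: 48.8
t 6.0833 heading -0.5 units [-0.4  -3.19  0.43] roll -1.2 grip 0.0098 q6 73.6
```

```bash
python3 -m jog '[{"linear":[-0.1,-0.5,0],"roll":0},{"linear":[-0.1,-0.8,0],"roll":0},{"linear":[-0.1,-0.8,0],"roll":0},{"linear":[-0.06,-0.75,0],"roll":0},{"linear":[0,-0.34,0],"roll":0},{"linear":[0,0,0],"roll":-0.6},{"linear":[0,0,0],"roll":-0.6},{"linear":[0,0,0],"roll":0},{"linear":[0,0,0],"roll":0}]';  python3 go.py 0.5805 0.0702 0.008 5.5; python3 shot.py g2
```

```text
time_s: 6.83
position: [0.5786, 0.0703, 0.0724]
tool_rot: [[0.996, 0.094, 0.001], [0.094, -0.996, -0.0], [0.0, 0.0, -1.0]]
ft_force: [1.1, -0.5, -0.9]
grip_width: 0.0102
gripper_force: 48.8
t 6.8333 heading 5.39 units [0.05 0.01 1.61] roll -0.02 grip 0.0102 q6 79.9
[[0.094, -0.959, -0.266, 0.647], [-0.996, -0.091, -0.026, 0.077], [0.0, 0.268, -0.964, 0.215], [0.0, 0.0, 0.0, 1.0]]
```

View pics/g2.png

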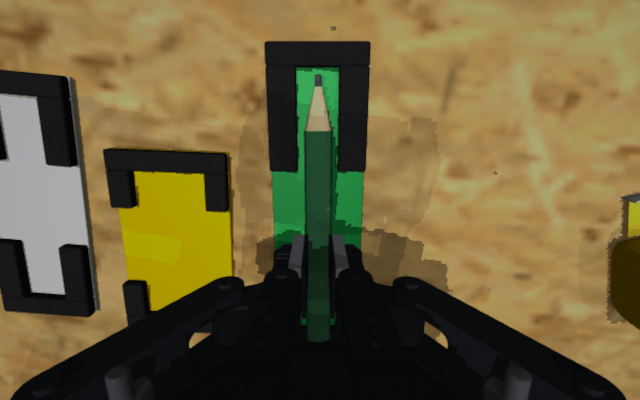

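The green pencil is held centred over the green cutout, with its tip at (318,80) inside the slot (columns 297–338). I'll lower and release it.

```bash
python3 -m jog '[{"linear":[0.05,0,0.5],"roll":0},{"linear":[0,0,0.6],"roll":0},{"linear":[0,0,0.3],"roll":0},{"linear":[0,0,0.15],"roll":0},{"linear":[0,0,0.05],"roll":0},{"linear":[0,0,0],"roll":0}]'; python3 -m jog '[{"linear":[0,0,0],"roll":0},{"linear":[0,0,0],"roll":0},{"linear":[0,0,0],"roll":0},{"linear":[0,0,0],"roll":0}]' 0 50;  python3 -m jog '[{"linear":[0,0,-0.4],"roll":0},{"linear":[0,0,-0.8],"roll":0},{"linear":[0,0,-0.8],"roll":0},{"linear":[0,0,-0.8],"roll":0},{"linear":[0,0,0],"roll":0},{"linear":[0,0,0],"roll":0}]'; python3 go.py 0.6027 -0.2713 0.11 -11.8; python3 shot.py g3
```

```text
time_s: 7.38
position: [0.5798, 0.0705, 0.0103]
tool_rot: [[0.996, 0.094, -0.001], [0.094, -0.996, -0.0], [-0.001, 0.0, -1.0]]
ft_force: [-8.4, -1.2, 17.4]
grip_width: 0.01
gripper_force: 52.0
time_s: 7.72
position: [0.5805, 0.0707, 0.0081]
tool_rot: [[0.995, 0.095, 0.0], [0.095, -0.995, 0.0], [0.0, -0.0, -1.0]]
ft_force: [0.6, -0.1, 1.1]
grip_width: 0.043
gripper_force: 0.0
time_s: 8.22
position: [0.581, 0.0708, 0.1215]
tool_rot: [[0.995, 0.095, 0.003], [0.095, -0.995, -0.0], [0.003, 0.001, -1.0]]
ft_force: [-0.5, -0.6, -2.0]
grip_width: 0.0426
gripper_force: 0.0
t 8.2167 heading 5.47 units [-0.28  8.57  0.29] roll 3.45 grip 0.0426 q6 79.9
[[0.096, -0.96, -0.263, 0.649], [-0.995, -0.092, -0.026, 0.077], [0.001, 0.265, -0.964, 0.265], [0.0, 0.0, 0.0, 1.0]]
```

View pics/g3.png

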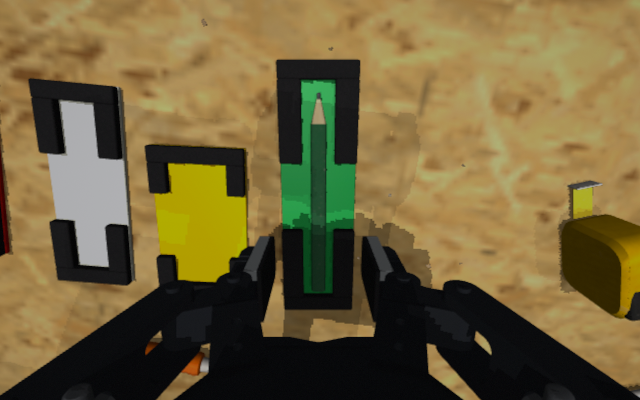

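The green pencil lies flat and centred in its cutout (tip 318,95, rear end 318,292). The red pencil is next.

```bash
python3 -m jog '[{"linear":[0,0.57,0],"roll":0},{"linear":[0,0.8,0],"roll":0},{"linear":[0,0.9,0],"roll":0},{"linear":[0,0.9,0],"roll":0},{"linear":[0,0.9,0],"roll":0},{"linear":[0,0.9,0],"roll":0},{"linear":[0,0.9,0],"roll":0},{"linear":[0,0.9,0],"roll":0},{"linear":[-0.1,0.8,0],"roll":0},{"linear":[-0.1,0.6,0],"roll":0},{"linear":[-0.08,0.4,0],"roll":0},{"linear":[0,0,0],"roll":0}]'; python3 -m jog '[{"linear":[0,0,0],"roll":0.9},{"linear":[0,0,0],"roll":0.9},{"linear":[0,0,0],"roll":0.9},{"linear":[0,0,0],"roll":0.75},{"linear":[0,0,0.7],"roll":0},{"linear":[0,0,0.7],"roll":0},{"linear":[0,0,0],"roll":0},{"linear":[0,0,0],"roll":0}]';  python3 go.py 0.6027 -0.2713 0.005 -11.8; python3 shot.py g4
```

```text
time_s: 9.27
position: [0.6009, -0.2742, 0.1181]
tool_rot: [[0.996, 0.092, -0.002], [0.092, -0.996, 0.001], [-0.002, -0.001, -1.0]]
ft_force: [0.0, -0.2, -0.9]
grip_width: 0.0429
gripper_force: 0.0
time_s: 9.93
position: [0.6015, -0.2699, 0.0629]
tool_rot: [[0.979, -0.203, -0.003], [-0.203, -0.979, 0.002], [-0.004, -0.002, -1.0]]
ft_force: [-0.5, -0.2, 0.1]
grip_width: 0.0427
gripper_force: 0.0
t 9.9333 heading -11.71 units [0.04 0.03 1.45] roll 0.02 grip 0.0427 q6 67.3
[[-0.203, -0.943, -0.266, 0.67], [-0.979, 0.194, 0.057, -0.284], [-0.002, 0.272, -0.962, 0.206], [0.0, 0.0, 0.0, 1.0]]
```

View pics/g4.png

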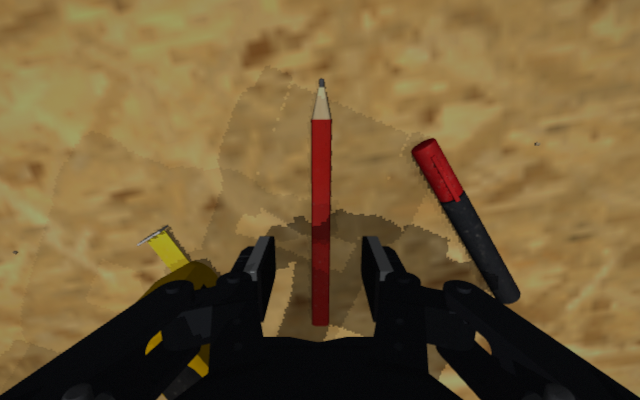

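The red pencil is centred between the pads at column 320 and aligned with the tool. I'll grip and lift it.

```bash
python3 -m jog '[{"linear":[0.04,0.03,0.6],"roll":0},{"linear":[0,0,0.55],"roll":0},{"linear":[0,0,0.3],"roll":0},{"linear":[0,0,0],"roll":0}]'; python3 -m jog '[{"linear":[0,0,0],"roll":0},{"linear":[0,0,0],"roll":0},{"linear":[0,0,0],"roll":0},{"linear":[0,0,0],"roll":0},{"linear":[0,0,0],"roll":0},{"linear":[0,0,0],"roll":0}]' -1 50;  python3 -m jog '[{"linear":[0,0,-0.4],"roll":0},{"linear":[0,0,-0.8],"roll":0},{"linear":[0,0,-0.8],"roll":0},{"linear":[0,0,-0.8],"roll":0},{"linear":[0,0,-0.5],"roll":0},{"linear":[0,0,0],"roll":0},{"linear":[0,0,0],"roll":-0.72},{"linear":[0,0,0],"roll":-0.72},{"linear":[0,0,0],"roll":0}]'; python3 go.py 0.609 0.373 0.07 -4.6
```

```text
time_s: 10.32
position: [0.6027, -0.2722, 0.0049]
tool_rot: [[0.979, -0.204, -0.002], [-0.204, -0.979, 0.002], [-0.003, -0.001, -1.0]]
ft_force: [-0.1, -0.1, 0.7]
grip_width: 0.0427
gripper_force: 0.0
time_s: 10.82
position: [0.6041, -0.2734, 0.008]
tool_rot: [[0.979, -0.204, 0.003], [-0.204, -0.979, -0.002], [0.003, 0.001, -1.0]]
ft_force: [0.3, 0.9, 5.4]
grip_width: 0.0077
gripper_force: 49.3
time_s: 11.57
position: [0.6031, -0.2728, 0.1379]
tool_rot: [[0.997, -0.077, -0.0], [-0.077, -0.997, 0.0], [-0.0, -0.0, -1.0]]
ft_force: [0.7, -0.3, -0.5]
grip_width: -0.0001
gripper_force: 0.0
t 11.5667 heading -4.44 units [ -1.1  -16.11   1.7 ] roll 0.03 grip -0.0001 q6 59.9
```

The grip slipped: the opening is 0, so the red pencil was caught too high. I'll open and look again.

```bash
python3 -m jog '[{"linear":[0,0,0],"roll":0.72},{"linear":[0,0,0],"roll":0.72},{"linear":[0,0,0],"roll":0},{"linear":[0,0,0],"roll":0},{"linear":[0,0,0],"roll":0}]' 0 60; python3 shot.py g5
python3 - <<'E'
from m2 import *
I,c=ld('g5');a,m=blob(msk(I,'red'),(320,200),140)
e=ends(c,m,.006);print(m.sum(),*[np.round(x,4).tolist() for x in e])
u=np.array([np.cos(np.radians(e[1])),np.sin(np.radians(e[1]))]);print(e[2]+.087*u)
E
```

```text
time_s: 11.98
position: [0.6032, -0.2729, 0.138]
tool_rot: [[0.979, -0.203, -0.0], [-0.203, -0.979, 0.0], [-0.0, -0.0, -1.0]]
ft_force: [0.7, -0.1, 0.1]
grip_width: 0.0427
gripper_force: 0.0
[[-0.203, -0.943, -0.263, 0.671], [-0.979, 0.195, 0.055, -0.287], [-0.0, 0.268, -0.963, 0.281], [0.0, 0.0, 0.0, 1.0]]
1995 [0.591, -0.2856] -11.7262 [0.5113, -0.2691] [0.6579, -0.2995] 0.1497 0.0112
[ 0.59652419 -0.28675201]
```

View pics/g5.png

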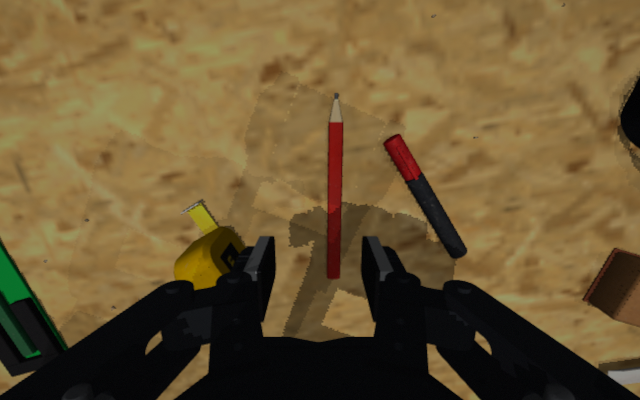

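The red pencil lies flat, pushed about 17 mm to the right (column 335, rear end at row 277). I'll grip again lower, with the fingers pre-closed to 25 mm.

```bash
python3 go.py 0.5967 -0.2868 0.001 -11.75
```

```text
t 12.0333 heading -11.71 units [-0.09  0.37  3.43] roll 0.01 grip 0.0426 q6 67.2
```

```bash
python3 -m jog '[{"linear":[-0.09,0.37,0],"roll":0},{"linear":[0,0,0.8],"roll":0},{"linear":[0,0,0.8],"roll":0},{"linear":[0,0,0.8],"roll":0},{"linear":[0,0,0.5],"roll":0},{"linear":[0,0,0.3],"roll":0},{"linear":[0,0,0.15],"roll":0},{"linear":[0,0,0],"roll":0},{"linear":[0,0,0],"roll":0}]' -0.4; python3 go.py 0.5967 -0.2868 0.001 -11.75; python3 -m jog '[{"linear":[0,0,0],"roll":0},{"linear":[0,0,0],"roll":0},{"linear":[0,0,0],"roll":0},{"linear":[0,0,0],"roll":0},{"linear":[0,0,0],"roll":0},{"linear":[0,0,0],"roll":0}]' -1 50
```

```text
time_s: 12.78
position: [0.5972, -0.2873, 0.0053]
tool_rot: [[0.979, -0.204, 0.002], [-0.204, -0.979, -0.001], [0.002, 0.001, -1.0]]
ft_force: [-0.0, 0.1, 0.2]
grip_width: 0.0256
gripper_force: 0.0
t 12.7833 heading -11.77 units [-0.02 -0.01  0.11] roll -0.0 grip 0.0256 q6 65.9
time_s: 13.28
position: [0.5975, -0.2873, 0.0059]
tool_rot: [[0.979, -0.204, 0.003], [-0.204, -0.979, -0.002], [0.003, 0.002, -1.0]]
ft_force: [-1.3, -0.4, 6.8]
grip_width: 0.0105
gripper_force: 49.1
```

```bash
python3 -m jog '[{"linear":[0,0,0],"roll":0},{"linear":[0,0,0.1],"roll":0},{"linear":[0,0,0],"roll":0},{"linear":[0,0,0],"roll":0}]' -0.4; python3 -m jog '[{"linear":[0,0,0],"roll":0},{"linear":[0,0,0],"roll":0},{"linear":[0,0,0],"roll":0},{"linear":[0,0,0],"roll":0},{"linear":[0,0,0],"roll":0}]' -1 40;python3 -m jog '[{"linear":[0,0,-0.2],"roll":0},{"linear":[0,0,-0.3],"roll":0},{"linear":[0,0,-0.5],"roll":0},{"linear":[0,0,0],"roll":0}]'
```

```text
time_s: 13.62
position: [0.5968, -0.2866, -0.0]
tool_rot: [[0.979, -0.204, 0.0], [-0.204, -0.979, 0.0], [0.0, -0.0, -1.0]]
ft_force: [0.2, -1.0, 2.0]
grip_width: 0.0258
gripper_force: 0.5
time_s: 14.03
position: [0.597, -0.2868, 0.0005]
tool_rot: [[0.979, -0.204, 0.001], [-0.204, -0.979, -0.0], [0.001, 0.0, -1.0]]
ft_force: [-0.2, -0.3, 4.9]
grip_width: 0.0116
gripper_force: 41.4
time_s: 14.37
position: [0.5982, -0.2876, 0.0444]
tool_rot: [[0.979, -0.204, 0.005], [-0.204, -0.979, -0.004], [0.006, 0.003, -1.0]]
ft_force: [-0.6, -1.0, 0.3]
grip_width: 0.0114
gripper_force: 40.1
```

```bash
python3 -m jog '[{"linear":[0,0,-0.5],"roll":0},{"linear":[0,0,-0.9],"roll":0},{"linear":[0,0,-0.6],"roll":0},{"linear":[0,0,0],"roll":-0.72},{"linear":[0,0,0],"roll":-0.71},{"linear":[0,0,0],"roll":0}]' ; python3 go.py 0.6085 0.373 0.06 -4.6
```

```text
time_s: 14.87
position: [0.5967, -0.2866, 0.1205]
tool_rot: [[0.997, -0.078, 0.0], [-0.078, -0.997, -0.0], [0.0, 0.0, -1.0]]
ft_force: [0.8, -0.4, -0.6]
grip_width: 0.0116
gripper_force: 40.1
t 14.8667 heading -4.49 units [ -1.   -16.46   1.51] roll 0.02 grip 0.0116 q6 58.6
```

```bash
python3 -m jog '[{"linear":[0,-0.46,0],"roll":0.02},{"linear":[0,-0.8,0],"roll":0},{"linear":[-0.1,-0.9,0],"roll":0},{"linear":[-0.1,-0.9,0],"roll":0},{"linear":[-0.1,-0.9,0],"roll":0},{"linear":[-0.1,-0.9,0],"roll":0},{"linear":[-0.1,-0.9,0],"roll":0},{"linear":[-0.1,-0.9,0],"roll":0},{"linear":[-0.1,-0.9,0],"roll":0},{"linear":[-0.1,-0.9,0],"roll":0},{"linear":[-0.1,-0.9,0],"roll":0},{"linear":[-0.1,-0.9,0],"roll":0}]';python3 -m jog '[{"linear":[0,-0.9,0],"roll":0},{"linear":[0,-0.9,0],"roll":0},{"linear":[0,-0.9,0],"roll":0},{"linear":[0,-0.9,0],"roll":0},{"linear":[0,-0.9,0],"roll":0},{"linear":[0,-0.8,0],"roll":0},{"linear":[0,-0.5,0],"roll":0},{"linear":[0,-0.4,0.5],"roll":0},{"linear":[0,0,0.6],"roll":0},{"linear":[0,0,0],"roll":0},{"linear":[0,0,0],"roll":0}]' ; python3 go.py 0.6085 0.373 0.06 -4.6; python3 shot.py g6
```

```text
time_s: 15.87
position: [0.59, 0.1274, 0.1199]
tool_rot: [[0.996, -0.084, -0.001], [-0.084, -0.996, -0.0], [-0.001, 0.0, -1.0]]
ft_force: [-0.2, 0.3, 0.6]
grip_width: 0.0114
gripper_force: 40.1
time_s: 16.78
position: [0.6103, 0.3724, 0.0749]
tool_rot: [[0.997, -0.083, -0.003], [-0.083, -0.997, -0.001], [-0.003, 0.002, -1.0]]
ft_force: [1.1, 0.3, -0.2]
grip_width: 0.0114
gripper_force: 40.1
t 16.7833 heading -4.78 units [-0.04 -0.01  0.37] roll -0.04 grip 0.0114 q6 116.7
[[-0.083, -0.959, -0.27, 0.68], [-0.997, 0.08, 0.021, 0.367], [0.002, 0.271, -0.963, 0.218], [0.0, 0.0, 0.0, 1.0]]
```

View pics/g6.png

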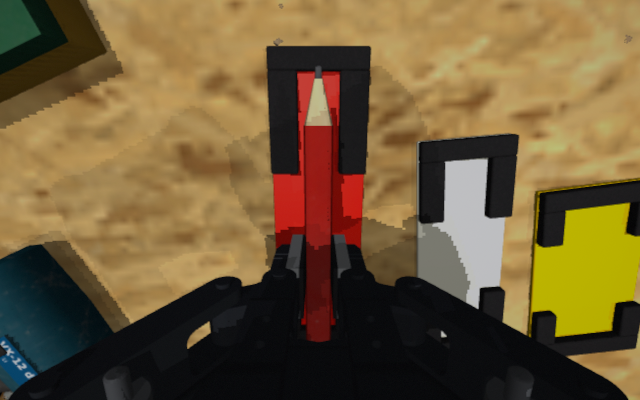

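The red pencil is held over the red slot, centred sideways, with its tip at (318,68) a little too far forward. I'll shift back 3 mm while lowering.

```bash
python3 -m jog '[{"linear":[-0.09,0,0.5],"roll":0},{"linear":[0,0,0.7],"roll":0},{"linear":[0,0,0.3],"roll":0},{"linear":[0,0,0.15],"roll":0},{"linear":[0,0,0.08],"roll":0},{"linear":[0,0,0],"roll":0}]'; python3 -m jog '[{"linear":[0,0,0],"roll":0},{"linear":[0,0,0],"roll":0},{"linear":[0,0,0],"roll":0},{"linear":[0,0,0],"roll":0}]' 0 50;  python3 -m jog '[{"linear":[0,0,-0.4],"roll":0},{"linear":[0,0,-0.8],"roll":0},{"linear":[0,0,-0.8],"roll":0},{"linear":[0,0,-0.9],"roll":0},{"linear":[0,0,0],"roll":0},{"linear":[0,0,0],"roll":0}]'; python3 shot.py g7
cat > chk.py <<'E'
import sys;from m2 import *
n,k,x,y,r,z=sys.argv[1:7];I,c=ld(n);a,m=blob(msk(I,k),(int(x),int(y)),int(r))
e=ends(c,m,float(z));print(m.sum(),*[np.round(x,4).tolist() for x in e])
E
python3 go.py 0.575 -0.367 0.12 21.4
```

```text
time_s: 17.33
position: [0.6079, 0.373, 0.0077]
tool_rot: [[0.997, -0.083, 0.001], [-0.083, -0.997, 0.0], [0.001, -0.001, -1.0]]
ft_force: [0.7, -0.7, -0.5]
grip_width: 0.0114
gripper_force: 40.1
time_s: 17.67
position: [0.6076, 0.3732, 0.0077]
tool_rot: [[0.997, -0.082, 0.001], [-0.082, -0.997, 0.0], [0.001, -0.0, -1.0]]
ft_force: [0.6, 0.0, -0.8]
grip_width: 0.0427
gripper_force: 0.0
time_s: 18.17
position: [0.6082, 0.3735, 0.1258]
tool_rot: [[0.997, -0.082, 0.005], [-0.082, -0.997, 0.002], [0.005, -0.002, -1.0]]
ft_force: [-0.4, -0.7, -1.1]
grip_width: 0.0427
gripper_force: 0.0
[[-0.082, -0.962, -0.262, 0.676], [-0.997, 0.078, 0.024, 0.368], [-0.003, 0.263, -0.965, 0.269], [0.0, 0.0, 0.0, 1.0]]
t 18.2167 heading -4.71 units [ 0.71 18.51  0.08] roll -5.22 grip 0.0428 q6 116.8
```

Released. Its seating gets checked in a later picture. Now the marker.

```bash
python3 -m jog '[{"linear":[0,0.5,0],"roll":0},{"linear":[0,0.8,0],"roll":0},{"linear":[0,0.9,0],"roll":0},{"linear":[0,0.9,0],"roll":0},{"linear":[0,0.9,0],"roll":0},{"linear":[0,0.9,0],"roll":0},{"linear":[0,0.9,0],"roll":0},{"linear":[0,0.9,0],"roll":0},{"linear":[0,0.9,0],"roll":0},{"linear":[0,0.9,0],"roll":0},{"linear":[0,0.9,0],"roll":0},{"linear":[0,0.9,0],"roll":0}]';python3 -m jog '[{"linear":[0.1,0.9,0],"roll":0},{"linear":[0.1,0.9,0],"roll":0},{"linear":[0.1,0.9,0],"roll":0},{"linear":[0.1,0.9,0],"roll":0},{"linear":[0.1,0.9,0],"roll":0},{"linear":[0.1,0.9,0],"roll":0},{"linear":[0.11,0.9,0],"roll":0},{"linear":[0,0.8,0],"roll":0},{"linear":[0,0.6,0],"roll":0},{"linear":[0,0.5,0],"roll":0},{"linear":[0,0,0],"roll":0},{"linear":[0,0,0],"roll":0}]';python3 -m jog '[{"linear":[0,0,0],"roll":-0.9},{"linear":[0,0,0],"roll":-0.9},{"linear":[0,0,0],"roll":-0.9},{"linear":[0,0,0],"roll":-0.9},{"linear":[0,0,0],"roll":-0.9},{"linear":[0,0,0],"roll":-0.72},{"linear":[0,0,0],"roll":0},{"linear":[0,0,0],"roll":0}]'; python3 shot.py g8; python3 chk.py g8 marker 320 175 90 0.012; python3 go.py 0.575 -0.367 0.006 21.4
```

```text
time_s: 19.22
position: [0.5724, -0.039, 0.1216]
tool_rot: [[0.997, -0.082, -0.003], [-0.082, -0.997, 0.001], [-0.003, -0.001, -1.0]]
ft_force: [0.3, 0.0, 0.4]
grip_width: 0.0427
gripper_force: 0.0
time_s: 20.22
position: [0.5741, -0.367, 0.1211]
tool_rot: [[0.996, -0.084, -0.002], [-0.084, -0.996, 0.002], [-0.002, -0.002, -1.0]]
ft_force: [1.3, 0.8, 0.4]
grip_width: 0.0427
gripper_force: 0.0
time_s: 20.88
position: [0.575, -0.3654, 0.1225]
tool_rot: [[0.931, 0.364, -0.001], [0.364, -0.931, 0.001], [-0.0, -0.001, -1.0]]
ft_force: [-0.1, 0.7, -0.6]
grip_width: 0.0428
gripper_force: 0.0
[[0.364, -0.897, -0.25, 0.639], [-0.931, -0.351, -0.097, -0.341], [-0.001, 0.269, -0.963, 0.265], [0.0, 0.0, 0.0, 1.0]]
2772 [0.5789, -0.3664] 21.7208 [0.5152, -0.3918] [0.6356, -0.3438] 0.1295 0.0148
t 20.9333 heading 21.32 units [-0.01  0.03  2.91] roll -0.02 grip 0.0427 q6 26.3
```

```bash
python3 -m jog '[{"linear":[0,0.04,0.5],"roll":-0.05},{"linear":[0,0,0.9],"roll":0},{"linear":[0,0,0.8],"roll":0},{"linear":[0,0,0.5],"roll":0},{"linear":[0,0,0.25],"roll":0},{"linear":[0,0,0],"roll":0}]'; python3 -m jog '[{"linear":[0,0,0],"roll":0},{"linear":[0,0,0],"roll":0},{"linear":[0,0,0],"roll":0},{"linear":[0,0,0],"roll":0},{"linear":[0,0,0],"roll":0},{"linear":[0,0,0],"roll":0}]' -1 50;  python3 -m jog '[{"linear":[0,0,-0.4],"roll":0},{"linear":[0,0,-0.8],"roll":0},{"linear":[0,0,-0.9],"roll":0},{"linear":[0,0,-0.9],"roll":0},{"linear":[0,0,0],"roll":0.9},{"linear":[0,0,0],"roll":0.9},{"linear":[0,0,0],"roll":0.9},{"linear":[0,0,0],"roll":0.9},{"linear":[0,0,0],"roll":0.66},{"linear":[0,0,0],"roll":0}]'; python3 go.py 0.566 0.2685 0.06 0.2
```

```text
time_s: 21.43
position: [0.5747, -0.3672, 0.0026]
tool_rot: [[0.93, 0.368, -0.003], [0.368, -0.93, 0.003], [-0.002, -0.004, -1.0]]
ft_force: [-0.2, -0.2, 0.4]
grip_width: 0.0425
gripper_force: 0.0
time_s: 21.93
position: [0.5763, -0.3689, 0.0071]
tool_rot: [[0.93, 0.369, 0.003], [0.369, -0.93, -0.002], [0.002, 0.003, -1.0]]
ft_force: [-0.1, 0.0, 6.9]
grip_width: 0.014
gripper_force: 51.3
time_s: 22.77
position: [0.5755, -0.3683, 0.1256]
tool_rot: [[1.0, 0.004, 0.001], [0.004, -1.0, -0.001], [0.001, 0.001, -1.0]]
ft_force: [0.1, 0.3, -0.6]
grip_width: 0.0142
gripper_force: 50.4
t 22.7667 heading 0.21 units [ -0.18 -15.92   1.63] roll 0.0 grip 0.0142 q6 47.3
```

```bash
python3 -m jog '[{"linear":[0,-0.52,0],"roll":0},{"linear":[0,-0.8,0],"roll":0},{"linear":[-0.18,-0.9,0],"roll":0},{"linear":[0,-0.9,0],"roll":0},{"linear":[0,-0.9,0],"roll":0},{"linear":[0,-0.9,0],"roll":0},{"linear":[0,-0.9,0],"roll":0},{"linear":[0,-0.9,0],"roll":0},{"linear":[0,-0.9,0],"roll":0},{"linear":[0,-0.9,0],"roll":0},{"linear":[0,-0.9,0],"roll":0},{"linear":[0,-0.9,0],"roll":0}]';python3 -m jog '[{"linear":[0,-0.9,0],"roll":0},{"linear":[0,-0.9,0],"roll":0},{"linear":[0,-0.9,0],"roll":0},{"linear":[0,-0.9,0],"roll":0},{"linear":[0,-0.9,0],"roll":0},{"linear":[0,-0.8,0],"roll":0},{"linear":[0,-0.3,0.6],"roll":0},{"linear":[0,0,0.6],"roll":0},{"linear":[0,0,0],"roll":0},{"linear":[0,0,0],"roll":0},{"linear":[0,0,0],"roll":0}]' ; python3 go.py 0.566 0.2685 0.008 0.2
```

```text
time_s: 23.77
position: [0.5656, 0.0463, 0.1255]
tool_rot: [[1.0, 0.008, 0.001], [0.008, -1.0, -0.0], [0.001, 0.0, -1.0]]
ft_force: [1.1, 1.0, -0.1]
grip_width: 0.0138
gripper_force: 50.4
time_s: 24.68
position: [0.5653, 0.2682, 0.0785]
tool_rot: [[1.0, 0.006, 0.002], [0.006, -1.0, 0.0], [0.002, -0.0, -1.0]]
ft_force: [-0.5, -0.6, 0.1]
grip_width: 0.014
gripper_force: 50.4
t 24.6833 heading 0.34 units [ 0.01 -0.01  1.76] roll 0.03 grip 0.014 q6 104.2
```

```bash
python3 -m jog '[{"linear":[0,0,0.5],"roll":0},{"linear":[0,0,0.7],"roll":0},{"linear":[0,0,0.3],"roll":0},{"linear":[0,0,0.15],"roll":0},{"linear":[0,0,0.1],"roll":0},{"linear":[0,0,0],"roll":0}]'; python3 -m jog '[{"linear":[0,0,0],"roll":0},{"linear":[0,0,0],"roll":0},{"linear":[0,0,0],"roll":0},{"linear":[0,0,0],"roll":0}]' -0.1 50;  python3 -m jog '[{"linear":[0,0,-0.4],"roll":0},{"linear":[0,0,-0.8],"roll":0},{"linear":[0,0,-0.8],"roll":0},{"linear":[0,0,-0.9],"roll":0},{"linear":[0,0,0],"roll":0},{"linear":[0,0,0],"roll":0}]'; python3 shot.py g9; python3 go.py 0.5519 -0.1753 0.125 17.7
```

```text
time_s: 25.18
position: [0.5648, 0.2683, 0.011]
tool_rot: [[1.0, 0.006, 0.002], [0.006, -1.0, 0.0], [0.002, -0.0, -1.0]]
ft_force: [-9.7, -3.4, 19.5]
grip_width: 0.0139
gripper_force: 52.9
time_s: 25.52
position: [0.5649, 0.2685, 0.0074]
tool_rot: [[1.0, 0.006, 0.001], [0.006, -1.0, 0.0], [0.001, -0.0, -1.0]]
ft_force: [-0.0, 0.4, -0.4]
grip_width: 0.038
gripper_force: 0.0
time_s: 26.02
position: [0.5653, 0.2687, 0.125]
tool_rot: [[1.0, 0.006, 0.004], [0.006, -1.0, 0.001], [0.004, -0.001, -1.0]]
ft_force: [-0.8, 0.3, 0.3]
grip_width: 0.0384
gripper_force: 0.0
[[0.006, -0.965, -0.264, 0.634], [-1.0, -0.006, -0.001, 0.269], [-0.001, 0.264, -0.965, 0.268], [0.0, 0.0, 0.0, 1.0]]
t 26.0667 heading 0.34 units [-0.38 11.09 -0.05] roll -3.47 grip 0.0382 q6 104.3
```

View pics/g9.png

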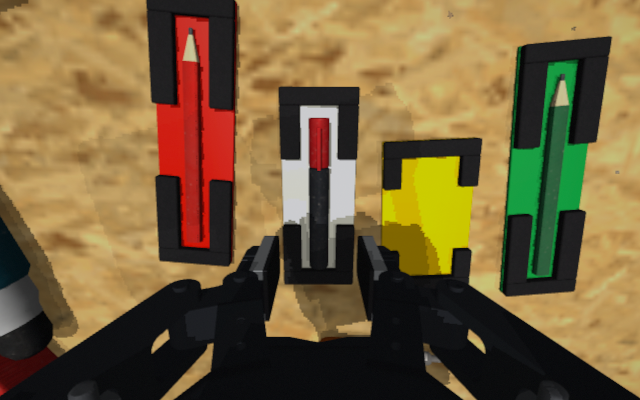

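All three seated tools lie flat inside their cutouts: red pencil x≈192, marker x≈318, green pencil x≈550. The tape measure is last.

```bash
python3 -m jog '[{"linear":[0,0.5,0],"roll":0},{"linear":[0,0.8,0],"roll":0},{"linear":[-0.1,0.9,0],"roll":0},{"linear":[-0.1,0.9,0],"roll":0},{"linear":[-0.1,0.9,0],"roll":0},{"linear":[-0.08,0.9,0],"roll":0},{"linear":[0,0.9,0],"roll":0},{"linear":[0,0.9,0],"roll":0},{"linear":[0,0.9,0],"roll":0},{"linear":[0,0.9,0],"roll":0},{"linear":[0,0.9,0],"roll":0},{"linear":[0,0.9,0],"roll":0}]' 1;python3 -m jog '[{"linear":[0,0.7,0],"roll":0},{"linear":[0,0.0,0],"roll":-0.9},{"linear":[0,0,0],"roll":-0.9},{"linear":[0,0,0],"roll":-0.9},{"linear":[0,0,0],"roll":-0.77},{"linear":[0,0,0],"roll":0},{"linear":[0,0,0],"roll":0},{"linear":[0,0,0],"roll":0}]'; python3 go.py 0.5519 -0.1753 0.018 17.7; python3 shot.py g10
python3 - <<'E'
from m2 import *
I,c=ld('g10');m=msk(I,'yellow');a,m=blob(m,(320,240),120)
P=plane(c,np.argwhere(m)[:,::-1],.03);R=np.array([[.9527,.304],[-.304,.9527]])
ys,xs=np.nonzero(m)
for y in range(ys.min(),ys.max(),10): print(y,xs[ys==y].min(),xs[ys==y].max())
E
```

```text
time_s: 27.07
position: [0.5508, -0.1451, 0.1213]
tool_rot: [[1.0, 0.006, -0.003], [0.006, -1.0, 0.001], [-0.003, -0.001, -1.0]]
ft_force: [0.2, -0.1, 0.5]
grip_width: 0.0852
gripper_force: 0.0
time_s: 27.73
position: [0.5516, -0.1714, 0.1221]
tool_rot: [[0.953, 0.302, -0.001], [0.302, -0.953, 0.001], [-0.001, -0.001, -1.0]]
ft_force: [0.6, -0.0, 0.1]
grip_width: 0.0854
gripper_force: 0.0
t 27.7333 heading 17.58 units [-0.02  0.1   2.6 ] roll -0.02 grip 0.0854 q6 43.4
[[0.302, -0.918, -0.257, 0.618], [-0.953, -0.291, -0.081, -0.151], [-0.001, 0.269, -0.963, 0.265], [0.0, 0.0, 0.0, 1.0]]
122 312 329
132 312 329
142 313 329
152 312 330
```

View pics/g10.png

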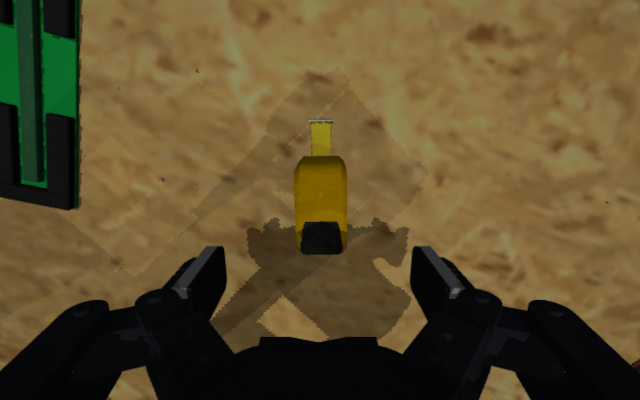

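The tape measure is centred between the open fingers (case columns 294–347), with its hook straight ahead at (321,121). I'll descend and grip.

```bash
python3 -m jog '[{"linear":[-0.02,0.05,0.5],"roll":0},{"linear":[0,0,0.7],"roll":0},{"linear":[0,0,0.7],"roll":0},{"linear":[0,0,0.45],"roll":0},{"linear":[0,0,0.25],"roll":0},{"linear":[0,0,0],"roll":0}]'; python3 -m jog '[{"linear":[0,0,0],"roll":0},{"linear":[0,0,0],"roll":0},{"linear":[0,0,0],"roll":0},{"linear":[0,0,0],"roll":0},{"linear":[0,0,0],"roll":0},{"linear":[0,0,0],"roll":0}]' -1 60;  python3 -m jog '[{"linear":[0,0,-0.4],"roll":0},{"linear":[0,0,-0.8],"roll":0},{"linear":[0,0,-0.8],"roll":0},{"linear":[0,0,0],"roll":0.9},{"linear":[0,0,0],"roll":0.9},{"linear":[0,0,0],"roll":0.9},{"linear":[0,0,0],"roll":0.32},{"linear":[0,0,0],"roll":0}]'; python3 go.py 0.528 0.1708 0.06 2.6
```

```text
time_s: 28.28
position: [0.5508, -0.1732, 0.017]
tool_rot: [[0.953, 0.303, -0.003], [0.303, -0.953, 0.002], [-0.003, -0.003, -1.0]]
ft_force: [0.7, 0.2, -0.3]
grip_width: 0.0854
gripper_force: 0.0
time_s: 28.78
position: [0.5523, -0.1741, 0.0202]
tool_rot: [[0.953, 0.304, 0.002], [0.304, -0.953, -0.001], [0.002, 0.002, -1.0]]
ft_force: [-0.9, 1.0, 6.0]
grip_width: 0.0355
gripper_force: 59.3
time_s: 29.45
position: [0.5515, -0.1735, 0.0989]
tool_rot: [[0.999, 0.044, -0.0], [0.044, -0.999, 0.0], [-0.0, -0.0, -1.0]]
ft_force: [0.4, 1.4, -2.4]
grip_width: 0.0352
gripper_force: 60.2
t 29.45 heading 2.53 units [-0.21 -8.63  0.98] roll -0.01 grip 0.0352 q6 58.3
```

```bash
python3 -m jog '[{"linear":[-0.1,-0.5,0],"roll":0},{"linear":[-0.1,-0.8,0],"roll":0},{"linear":[0,-0.9,0],"roll":0},{"linear":[0,-0.9,0],"roll":0},{"linear":[0,-0.9,0],"roll":0},{"linear":[0,-0.9,0],"roll":0},{"linear":[0,-0.9,0],"roll":0},{"linear":[0,-0.9,0],"roll":0},{"linear":[0,-0.9,0],"roll":0},{"linear":[0,-0.7,0],"roll":0},{"linear":[0,-0.33,0],"roll":0},{"linear":[0,0,0],"roll":0}]'; python3 -m jog '[{"linear":[0,0,0.5],"roll":0},{"linear":[0,0,0.5],"roll":0},{"linear":[0,0,0],"roll":0},{"linear":[0,0,0],"roll":0}]'; python3 go.py 0.528 0.1708 0.022 2.6; python3 shot.py g11
python3 - <<'E'
from m2 import *
I,c=ld('g11')
for k,z in (('yellow',.004),): 
    m=msk(I,k)
    for y in range(40,260,12):
        xs=np.nonzero(m[y,200:440])[0]+200
        print(y,xs[[0,-1]] if len(xs) else None,len(xs), I[y,318])
E
```

```text
time_s: 30.45
position: [0.5276, 0.1731, 0.0989]
tool_rot: [[0.999, 0.049, -0.0], [0.049, -0.999, 0.0], [-0.0, -0.0, -1.0]]
ft_force: [0.5, -0.4, -1.6]
grip_width: 0.0357
gripper_force: 60.2
time_s: 30.78
position: [0.528, 0.1697, 0.0586]
tool_rot: [[0.999, 0.044, -0.002], [0.044, -0.999, -0.0], [-0.002, 0.0, -1.0]]
ft_force: [0.5, -0.5, -1.7]
grip_width: 0.0355
gripper_force: 60.1
t 30.7833 heading 2.55 units [ 0.   -0.03  0.91] roll -0.01 grip 0.0355 q6 93.0
[[0.045, -0.962, -0.27, 0.597], [-0.999, -0.043, -0.012, 0.173], [0.0, 0.27, -0.963, 0.201], [0.0, 0.0, 0.0, 1.0]]
40 None 0 [201 160  93]
52 None 0 [218 180 108]
64 None 0 [218 200 127]
76 None 0 [204 164  98]
88 None 0 [36 35 36]
100 None 0 [35 35 36]
112 [274 357] 84 [219 207   0]
124 [275 356] 40 [131 127 122]
136 [275 356] 60 [219 209  48]
148 [276 355] 77 [220 202  45]
160 [254 378] 121 [220 199  41]
172 [255 377] 120 [220 193  53]
184 [255 376] 110 [101  80   0]
196 [257 375] 43 [102  77   0]
208 [257 375] 33 [126  96   0]
220 [258 374] 22 [176 135   0]
232 [259 374] 16 [202 155   0]
244 [367 367] 1 [195 150   0]
256 None 0 [194 147   0]
```

Hook and case project well inside the cutout (columns 275–356). The hook comes out at x ≈ 0.591 and the cutout ends at 0.598. I'll lower and release.

```bash
python3 -m jog '[{"linear":[0,-0.05,0.3],"roll":0},{"linear":[0,0,0.3],"roll":0},{"linear":[0,0,0.15],"roll":0},{"linear":[0,0,0.1],"roll":0},{"linear":[0,0,0.05],"roll":0},{"linear":[0,0,0],"roll":0},{"linear":[0,0,0],"roll":0}]'; python3 -m jog '[{"linear":[0,0,0],"roll":0},{"linear":[0,0,0],"roll":0},{"linear":[0,0,0],"roll":0},{"linear":[0,0,0],"roll":0},{"linear":[0,0,0],"roll":0}]' 0.45;  python3 -m jog '[{"linear":[0,0,-0.3],"roll":0},{"linear":[0,0,-0.7],"roll":0},{"linear":[0,0,-0.8],"roll":0},{"linear":[0,0,-0.9],"roll":0},{"linear":[0,0,-0.9],"roll":0},{"linear":[0,0,-0.9],"roll":0},{"linear":[-0.9,0,0],"roll":0},{"linear":[-0.9,0,0],"roll":0},{"linear":[-0.9,0,0],"roll":0},{"linear":[0,0,0],"roll":0},{"linear":[0,0,0],"roll":0}]'; python3 shot.py a1;  python3 -m jog '[{"linear":[0.5,-0.5,0],"roll":0},{"linear":[0.5,-0.5,0],"roll":0},{"linear":[0.5,-0.5,0],"roll":0},{"linear":[0.5,-0.5,0],"roll":0},{"linear":[0,0,0],"roll":0},{"linear":[0,0,0],"roll":0}]'; python3 shot.py a2
python3 - <<'E'
from m2 import *
for n in ('a1','a2'):
    I,c=ld(n);m=msk(I,'yellow');h=np.c_[0,0]
    def px(p): 
        q=np.linalg.inv(c['T'])@np.r_[p,1];f=200/np.tan(np.radians(c['fov_y']/2));return (int(c['cx']+f*q[0]/q[2]),int(c['cy']+f*q[1]/q[2]))
    for nm,k,p,r,z in (('p_grn','green',(.575,.07,.01),95,.008),('marker','marker',(.566,.2685,.02),60,.012),('tapehook','',(.590,.1735,.015),0,0),('pad FL','',(.509,.18,.07),0,0)):
        print(n,nm,px(p))
E
```

```text
time_s: 31.42
position: [0.5285, 0.1725, 0.0242]
tool_rot: [[0.999, 0.045, 0.001], [0.045, -0.999, -0.0], [0.001, 0.0, -1.0]]
ft_force: [-2.8, -1.8, 5.7]
grip_width: 0.0352
gripper_force: 61.0
time_s: 31.83
position: [0.5281, 0.1728, 0.0229]
tool_rot: [[0.999, 0.045, 0.0], [0.045, -0.999, 0.0], [0.0, -0.0, -1.0]]
ft_force: [-0.0, -0.1, 0.4]
grip_width: 0.062
gripper_force: 0.0
time_s: 32.75
position: [0.4189, 0.168, 0.2034]
tool_rot: [[0.999, 0.046, 0.001], [0.046, -0.999, 0.0], [0.001, -0.0, -1.0]]
ft_force: [0.2, 0.0, -0.6]
grip_width: 0.0616
gripper_force: 0.0
[[0.046, -0.963, -0.267, 0.488], [-0.999, -0.044, -0.012, 0.171], [-0.0, 0.267, -0.964, 0.346], [0.0, 0.0, 0.0, 1.0]]
time_s: 33.3
position: [0.4976, 0.252, 0.2019]
tool_rot: [[0.999, 0.046, -0.001], [0.046, -0.999, -0.0], [-0.001, 0.0, -1.0]]
ft_force: [0.1, -1.7, -0.6]
grip_width: 0.062
gripper_force: 0.0
[[0.046, -0.962, -0.268, 0.567], [-0.999, -0.045, -0.013, 0.255], [0.0, 0.269, -0.963, 0.345], [0.0, 0.0, 0.0, 1.0]]
a1 p_grn (425, 23)
a1 marker (218, 20)
a1 tapehook (320, -1)
a1 pad FL (308, 84)
a2 p_grn (495, 110)
a2 marker (304, 110)
a2 tapehook (399, 90)
a2 pad FL (397, 180)
```

Contact was felt at TCP z = 0.024 (5.7 N), the expected floor height. I'll check all four numerically.

Run:
```python
from m2 import *
T=optics.get_image('top');S=optics.get_image('side');ct,cs=optics.calibration('top'),optics.calibration('side');I,c=ld('a2')
def case(im):
    r,g,b=[im[...,i].astype(int) for i in range(3)]
    return ((r>70)&(b<.25*r)&(g<.86*r)&(g>.6*r)).astype(np.uint8)
def proj(c,p):
    q=np.linalg.inv(c['T'])@np.r_[p,1];f=200/np.tan(np.radians(c['fov_y']/2));return c['cx']+f*q[0]/q[2],c['cy']+f*q[1]/q[2]
p0=(.532,.171,.06)
R={}
for n,im,cc,r in (('top',T,ct,16),('side',S,cs,16),('a2',I,c,45)):
    a,m=blob(case(im),proj(cc,p0),r);R[n]=(cc,a)
    P=plane(cc,np.argwhere(m)[:,::-1],.05)
    print(n,m.sum(),np.round(a,1),np.round(ends(cc,m,.066)[:2][0],4),round(ends(cc,m,.066)[1],1),[round(v,4) for v in ends(cc,m,.066)[4:]])
for u,v in (('top','side'),('a2','top'),('a2','side')): print(u,v,*tri(*R[u],*R[v]))
r,g,b=[T[...,i].astype(int) for i in range(3)]
sh=lambda p:proj(ct,p)
for n,mk,p,r,z in (('p_grn',((T[...,1]>1.2*T[...,0].astype(int))&(T[...,1]<110)).astype(np.uint8),(.575,.07,.01),35,.01),('marker',mask(T,'marker'),(.566,.2685,.01),24,.018)):
    a,m=blob(mk,sh(p),r);print(n,m.sum(),*[np.round(x,4).tolist() for x in ends(ct,m,z)])
```

```text
top 300 [245.  184.1] [0.5339 0.1742] 6.8 [np.float64(0.0729), np.float64(0.0412)]
side 268 [319.5 153.2] [0.5194 0.1305] 67.7 [np.float64(0.12), np.float64(0.0709)]
a2 2817 [397.9 146.4] [0.5391 0.1823] -75.9 [np.float64(0.0603), np.float64(0.0585)]
top side [0.53698024 0.18194056 0.02275134] 0.005051055342462023
a2 top [0.53693991 0.17730296 0.04598965] 0.0010639201212678487
a2 side [0.53391176 0.17333461 0.02958927] 0.003941502638436534
p_grn 583 [0.568, 0.0688] 5.4603 [0.4857, 0.0609] [0.672, 0.0787] 0.1871 0.0307
marker 841 [0.5501, 0.2827] 29.5588 [0.4998, 0.2542] [0.6067, 0.3148] 0.1229 0.0801
```

Run:
```python
from m2 import *
I,c=ld('a2')
for x in (394,400,406): print(x,[(y,*I[y,x].tolist()) for y in range(70,112,3)])
for y in (78,84,89): print(y,plane(c,[(399,y)],.012).round(4))
h=cv2.cvtColor(I,cv2.COLOR_RGB2HSV).astype(int)
y,x=np.nonzero((h[80:110,375:425,1]<70)&(h[80:110,375:425,2]>75));print(np.c_[x+375,y+80].min(0) if len(x) else 0,np.c_[x+375,y+80].max(0) if len(x) else 0,len(x))
```

```text
394 [(70, 28, 27, 28), (73, 28, 27, 29), (76, 28, 27, 29), (79, 29, 28, 29), (82, 86, 70, 1), (85, 178, 178, 0), (88, 170, 167, 35), (91, 104, 90, 26), (94, 178, 179, 60), (97, 178, 179, 51), (100, 178, 179, 50), (103, 179, 171, 36), (106, 179, 174, 42), (109, 179, 166, 32)]
400 [(70, 28, 28, 29), (73, 28, 27, 28), (76, 28, 27, 29), (79, 28, 26, 28), (82, 87, 69, 1), (85, 177, 178, 0), (88, 174, 172, 41), (91, 106, 92, 22), (94, 178, 178, 48), (97, 178, 179, 48), (100, 178, 178, 43), (103, 178, 179, 44), (106, 178, 179, 44), (109, 179, 179, 43)]
406 [(70, 28, 28, 28), (73, 28, 28, 29), (76, 27, 26, 28), (79, 27, 27, 27), (82, 88, 71, 0), (85, 178, 178, 0), (88, 178, 178, 53), (91, 160, 161, 0), (94, 169, 163, 0), (97, 178, 178, 0), (100, 178, 178, 0), (103, 178, 179, 0), (106, 179, 179, 0), (109, 178, 179, 0)]
78 [[0.6021 0.175  0.012 ]]
84 [[0.5965 0.1743 0.012 ]]
89 [[0.5917 0.1737 0.012 ]]
[388  89] [407  90] 35
```

The hook shows at row 89–90, where it was predicted (row 90), with clear floor before the end wall. The tape is flat and free of the walls. Handing in.

```bash
python3 -c "
from rig import env
print(env.close_job())"
```

```text
the job is handed in; nothing more can be done
None
```

I put all four tools in their own cutouts and handed the job in at about 33 s. The hand-in returned no verdict; my own checks showed all four seated, and I never moved near the screwdriver or bolt but did not re-measure them.

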